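# Load a bar end into an indexing drill jig and index it under the bush

## Robot

A 7-joint arm with a two-finger parallel gripper is mounted at the origin on a cart in front of the work surface, level with it; the furniture and walls round the work are solid. World frame = base frame: x ahead of the robot, y to its left, z up, the work surface at z = 0. Lengths are in m, angles in rad, forces in N, time in s.
With the tool pointing down it reaches from about 0.425 to 0.95 m from the base axis. Payload 16.7 kg.
Tool frame: the origin (TCP) lies midway between the tips of the shut fingers; the grasp point (between the pads) lies 19 mm behind it (ctrl.hold_point_z is the distance from the TCP to the grasp point, in m); y points along the fingers, z is the direction in which the jaws open and shut, and the axes are right-handed (so a half turn about y gives the same grasp; the last joint's range is limited). The gripper opens to 94 mm and grips with 3 to 60 N. Pads are 16 mm wide; open, the fingers measure 119 mm over their backs; the gripper's body (75 mm by 177 mm) begins 78 mm behind the grasp point.
Start: joints at [1.179, 0.426, 0.074, 1.606, -0.034, 1.111, -0.067], TCP at [0.162, -0.655, 0.205] pointing down, gripper open.
Joint ranges: [-2.85, 2.85], [-0.5, 2.14], [-1.23, 1.37], [0.21, 2.46], [-1.02, 4.16], [0.16, 2.05], [-2.73, 2.73]. Speed limits (rad/s): [1.89, 1.89, 2.39, 2.39, 3.01, 3.01, 3.01].

## Interface

Orientations are given as [roll, pitch, yaw] about the fixed x, y, z axes, in that order (R = Rz(yaw) Ry(pitch) Rx(roll)).
In Python, from rig import ctrl, cams gives the robot as it stands.
- The arm moves only by the tool send_rows, never from a script. Its argument "moves" is a list of rows, each an object with "translation": the shift along the world's x, y, z in units of 30 mm (1.0 is 30 mm), a list of three; "turn": the turn about the world's z in units of 8 degrees (1.0 is 8 degrees). In form: [{"translation": [tx, ty, tz], "turn": turn}, ...]. A call has 1 to 5 rows; each row is the pose to reach, as a shift and turn from the pose commanded when the call began; what a row does not reach only later rows make up. A row lasts 1/10 s, in which the tool goes at most 50 mm and 8.59 degrees, less where a joint would pass 70% of its speed; a pose out of reach is approached as far as the arm can. A call with a gripper value outside its range is refused whole. "claw" is the gripper's target within -1 to 1 (shut at 1, half-way at 0, fully open at -1), set as the call begins (left out, the last holds). The fingers move at their own pace and stop on an object; "newtons" is the grip in N (left out, the last holds). Time passes only in rows, so rows that repeat a pose let the fingers close. It gives the time, the measured TCP pose, the force and the opening at its end, in the units of the state.
- ctrl.get_obs(): the state, without advancing time (a new reading comes with each control period).
- cams.snapshot(name): name is "scene" or "top"; returns a dict with "frame" (400x640x3 uint8, red, green, blue), "range_z" (400x640 float32, m along the optical axis (not along the pixel's ray), 0 where there is no reading), "intrinsics" (3x3 intrinsics, pixels), "R" (3x3) and "t" (3): a world point X has camera coordinates R X + t. Camera axes: x right, y down, z forward; pixel columns grow to the right and rows downward; lengths in m; the calibration is good to about 2 mm. A picture is of the moment at which its call begins.
- ctrl.job_done(): hands the job in, once; it reports no verdict.
The state is a dict: "clock": time; "q": joint angles; "joint_velocities": joint speeds; "joint_torque": joint torques, N m; "eef_pos": TCP position; "eef_rot": TCP orientation; "force": force on the tool from outside, world axes, zero at the start; "wrist_torque": the same for the moment, N m; "gripper_width": finger opening in m.
Only numpy, scipy, OpenCV 4.12 (cv2) and the standard library are available. Lean on these libraries where they do the work, as an engineer would, in place of code of your own. Each camera call takes 0.05 s, during which the arm holds its last target. There are 200 camera calls.

## Task

Load the drill jig: put the loose bar end that matches the two bars already in it into the empty socket next to the drill bush, and press it down gently (a push of about two kilos is plenty), past the spring plunger in the socket's wall, until you feel it sit firm on the stop below. Then turn the dial by its post one click only, so that this socket comes under the drill bush and the detent ball drops into its notch, and let go. Do not lean on the bar or jam it against the bridge, leave the bars already in the jig down in their sockets, and do not shift the other things on the table.

Things in the scene. Friction and masses are not known exactly. Their poses are not given: they have to be found in the camera images.
- blank: Loose sawn round steel bar end, rust-brown, 18 mm diameter, 38 mm tall, 50 to 110 g, standing upright on the table, of the same size as the two bars in the jig. Origin at the centre of its underside, z up along its axis.
- bar_short: Shorter, thinner bar end that does not belong in the jig: 15 mm diameter, 22 mm tall, upright on the table. Origin at the centre of its underside.
- bar_thick: Thicker bar end that does not fit the jig: 22 mm diameter, 30 mm tall, upright on the table. Origin at the centre of its underside.
- indexer: Drill jig, fixed to the table: grey foot, on it a round steel dial (226 mm diameter, top face 34 mm above the table) with 6 sockets on a 70 mm radius. Origin on the table under the dial's axis, z up. With the dial at 0 the loading socket lies 70 mm along its -x and the post 98 mm along its -y. The ball detent stands at the rim, at +x and -y.
- dial (a joint): Turn of the dial, rad: 0 at the start, growing clockwise seen from above; one click (to the next socket) is +1.047. A sprung ball sits between two dowels in the rim: it takes about 10 N at the post to ride out over the first 0.1 rad, then the dial turns almost freely and stays where it is left; from about 0.9 it takes some 10 N again, then the ball snaps into the next notch.
- socket_mouth (a point): Centre of the loading socket's mouth, 68 mm above the table; it turns with the dial. Upright tube: 31 mm outside, 20 mm bore with a 2 mm chamfer, 34 mm tall on the dial. A sprung ball (5 to 7 N) stands 2.5 mm out of the bore's wall on the side away from the dial's axis; a bar meets it 12 mm below the mouth, passes it at 16 mm under 8 to 15 N, and is then held by it.
- stop: Set-screw stop in the floor of the loading socket, which holds the bar's underside. Origin on the dial's top face, 34 mm above the table, on the socket's axis. How far the screw stands above that, 1.5 to 13.5 mm, was set by hand and is neither measured nor told: it must be felt (a push of 15 N seats the bar, over 25 N is too much). A bar seated on it stands 5.5 to 17.5 mm above the socket's mouth.
- post_top (a point): Centre of the top of the dial's turning post, 84 mm above the table: an upright knurled steel post of 16 mm diameter, 50 mm tall from the dial's face, its lowest 6 mm a 25 mm wide collar. It stands 98 mm from the dial's axis, turns with the dial, and is fixed to it.
- bush (a point): Underside of the drill bush on the bridge's arm, 88.5 mm above the table, over the socket circle, one click (60 degrees) clockwise from where the loading socket starts. z up.
- bridge: Fixed steel bridge that carries the drill bush: a column beside the dial, 109 mm tall with its screws, and an arm 30 mm wide with its underside 88.5 mm above the table. A seated bar passes under it by 3 mm or more; one left up on the plunger strikes it. Origin as the indexer's.
- bar_work: Bar already in the jig, 18 mm diameter, 38 mm tall, under the bush at the start. Origin at the centre of its underside, 40 mm above the table.
- bar_done: Bar already in the jig, one socket beyond the bush, 18 mm diameter, 38 mm tall. Origin at the centre of its underside, 40 mm above the table.
- nut_big: Bystander: grey hexagon nut, 43 mm wide, 19 mm tall, beside the jig. Origin at the centre of its underside.
- nut_small: Bystander: light grey hexagon nut, 29 mm wide, 13 mm tall, beyond the loose bar ends. Origin at the centre of its underside.

How it is judged:
By the outcome, as a careful person would: the job done as asked, in the order asked, and still so for the second after the job is handed in, with the robot touching nothing.
It also fails if it takes over 70 s, if anything falls off the work surface, if the arm or the gripper's body presses on something with over 40 N, if the wrist force passes 120 N, or if a joint passes its speed limit or range.

## Working session

There is one attempt and no reset: what is moved stays moved. The work goes in short steps, Python scripts to look and compute and a tool call to move; the robot and the scene stay as the last step left them, time stands still between calls to the robot, and variables do not carry over. Pictures are saved under pics/ and viewed, on a budget of 10 in all, crops included, one or two more only if the job needs it, and the job is handed in when it is done.

Besides the shell and the picture viewer there is one more tool, called after ">>>" by a JSON object that holds its "api" and its "payload". send_rows: Moves the arm, as the interface text tells. Its arguments: {"type":"object","properties":{"moves":{"type":"array"},"claw":{"type":"number"},"newtons":{"type":"number"}},"required":["moves"]}

```bash
ls; mkdir -p pics; python3 - <<'E'
from rig import ctrl,cams
import cv2,pickle,numpy as np
o=ctrl.get_obs();print(o['clock'],o['eef_pos'],o['eef_rot'],o['force'],o['gripper_width'],ctrl.hold_point_z)
ims=[]
for n in("scene","top"):
    s=cams.snapshot(n);pickle.dump(s,open(n+'.pkl','wb'));print(n,s['intrinsics'].tolist(),s['R'].round(3).tolist(),s['t'].round(3).tolist())
    cv2.imwrite(f'pics/{n}0.png',s['frame'][:,:,::-1])
E
```

```text
pics
0.0 [ 0.16216254 -0.65478262  0.20479359] [-1.57205424e+00 -8.20877744e-05 -2.89878708e+00] [-0.63583749  0.62926872  0.22753013] 0.09359177621268258 0.0188
scene [[433.60812927674374, 0.0, 324.1339420407371], [0.0, 433.60812927674374, 197.6060122304962], [0.0, 0.0, 1.0]] [[-0.763, -0.646, -0.006], [-0.34, 0.41, -0.846], [0.549, -0.644, -0.532]] [0.473, 0.248, 0.913]
top [[507.46859103116105, 0.0, 319.73908241259494], [0.0, 507.46859103116105, 202.19934959264006], [0.0, 0.0, 1.0]] [[-0.005, -1.0, 0.014], [-0.991, 0.003, -0.131], [0.131, -0.015, -0.991]] [0.031, 0.595, 1.724]
```

View pics/top0.png

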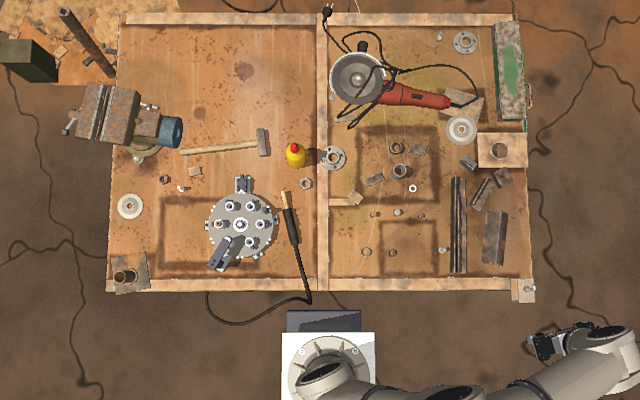

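View pics/scene0.png

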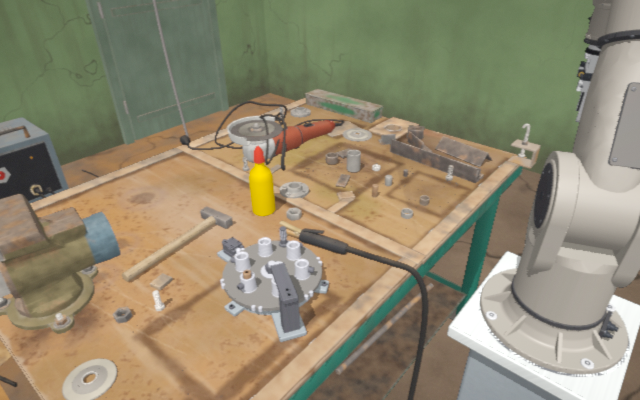

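```bash
python3 - <<'E'
import cv2,pickle,numpy as np
t=pickle.load(open('top.pkl','rb'))['frame'][:,:,::-1];s=pickle.load(open('scene.pkl','rb'))['frame'][:,:,::-1]
r=lambda im,x,y,w,h,k:cv2.resize(im[y:y+h,x:x+w],None,fx=k,fy=k,interpolation=cv2.INTER_CUBIC)
a=np.hstack([r(t,190,165,100,75*4//3,4),r(s,205,220,133,133,3)[:400,:399]]) if 0 else None
A=r(t,195,170,100,105,4);A=cv2.resize(A,(400,300)) if 0 else r(t,195,172,100,100,4)[:400]
B=r(s,215,218,120,120,400/120)[:400,:400]
C=r(t,350,190,110,50,400/110);D=r(s,340,150,132,60,400/132)
h=180;C=C[:h];D=D[:h]
out=np.hstack([A,B]);bt=np.hstack([C,D[:C.shape[0]]]) if D.shape[0]>=C.shape[0] else np.hstack([C[:D.shape[0]],D])
print(A.shape,B.shape,C.shape,D.shape)
cv2.imwrite('pics/crop0.png',np.vstack([out,bt]))
E
```

```text
(400, 400, 3) (400, 400, 3) (180, 400, 3) (180, 400, 3)
```

View pics/crop0.png

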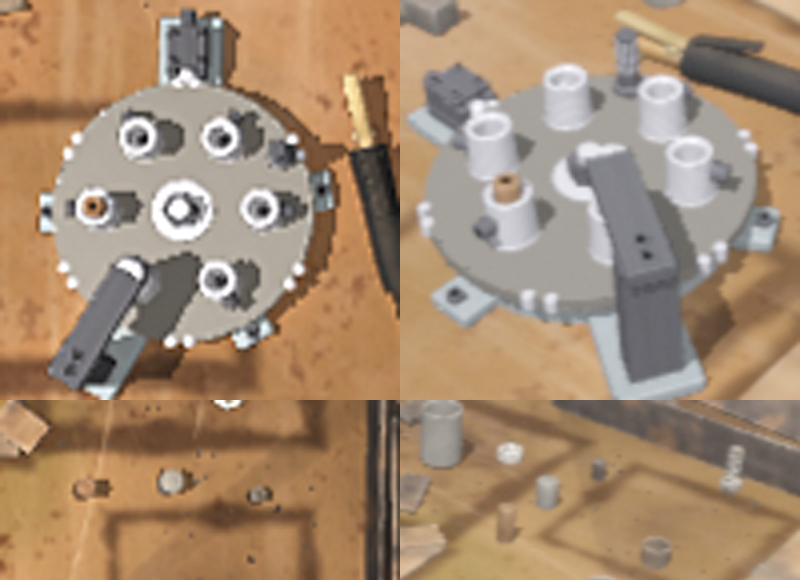

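```bash
cat > h.py <<'E'
import cv2,pickle,numpy as np
def ray(s,u,v,z):
    K,R,t=s['intrinsics'],s['R'],s['t']; c=-R.T@t
    d=R.T@np.linalg.solve(K,[u,v,1.]); return c+d*(z-c[2])/d[2]
def pts(s):
    v,u=np.mgrid[:400,:640]; Z=s['range_z']; K=s['intrinsics']
    P=np.stack([(u-K[0,2])/K[0,0]*Z,(v-K[1,2])/K[1,1]*Z,Z],-1)
    return (P-s['t'])@s['R']
E
python3 - <<'E'
from h import *
for n in('top','scene'):
    s=pickle.load(open(n+'.pkl','rb'));P=pts(s);z=P[...,2]
    if n=='top':
        c=ray(s,240,224.5,.034);b=ray(s,373.4,213.5,.038);print('dial',c,'blank',b)
    for nm,ctr,rad,lo,hi in(('sock',c,.125,.058,.1),('bars',b,.12,.010,.06)):
        m=(np.hypot(*(P[...,:2]-ctr[:2]).transpose(2,0,1))<rad)&(z>lo)&(z<hi)&(s['range_z']>0)
        k,l,st,ce=cv2.connectedComponentsWithStats(m.astype(np.uint8),connectivity=4)
        for i in range(1,k):
            if st[i,4]>5:
                q=P[l==i];print(n,nm,ce[i].round(1),st[i,4],'mean',q.mean(0).round(4),'mid',((q.min(0)+q.max(0))/2).round(4),'zmax',q[:,2].max().round(4), s['frame'][l==i].mean(0).round())
E
```

```text
dial [0.5184985  0.30424025 0.034     ] blank [ 0.55462716 -0.15755577  0.038     ]
top sock [228.8 205.7] 48 mean [0.5799 0.3387 0.0666] mid [0.5821 0.3379 0.0681] zmax 0.0777 [221. 219. 222.]
top sock [249.5 206.3] 44 mean [0.5777 0.2681 0.0665] mid [0.5784 0.2685 0.0671] zmax 0.0759 [229. 227. 229.]
top sock [264.  209.3] 22 mean [0.5656 0.2174 0.0816] mid [0.5663 0.2174 0.0739] zmax 0.0892 [105. 103. 107.]
top sock [218.  223.9] 68 mean [0.5176 0.3734 0.0707] mid [0.5176 0.3776 0.0704] zmax 0.0821 [187. 172. 163.]
top sock [259.5 223.8] 45 mean [0.5176 0.2337 0.0666] mid [0.5171 0.2324 0.0654] zmax 0.0728 [226. 224. 226.]
top sock [230.9 242. ] 17 mean [0.4561 0.328  0.0739] mid [0.4573 0.33   0.0785] zmax 0.0984 [123. 121. 124.]
top sock [248.8 242.2] 41 mean [0.4555 0.2691 0.0665] mid [0.4564 0.2684 0.067 ] zmax 0.0758 [227. 225. 228.]
top bars [396.4 212.5] 35 mean [ 0.5588 -0.2392  0.0286] mid [ 0.5583 -0.2392  0.027 ] zmax 0.0377 [179. 168. 153.]
top bars [372.6 214.2] 25 mean [ 0.5523 -0.1552  0.0354] mid [ 0.5527 -0.1553  0.0295] zmax 0.0466 [173. 130.  96.]
scene sock [28
[... 306 characters left out ...]
 [210. 209. 215.]
scene sock [241.5 257.1] 122 mean [0.5791 0.3367 0.0643] mid [0.5811 0.3346 0.0636] zmax 0.069 [207. 207. 213.]
scene sock [301.5 264.5] 126 mean [0.4576 0.2684 0.0645] mid [0.4582 0.2674 0.0644] zmax 0.0707 [209. 209. 215.]
scene sock [247.4 276.6] 172 mean [0.5158 0.374  0.069 ] mid [0.5191 0.3708 0.0693] zmax 0.0805 [188. 175. 168.]
scene sock [273.9 282.6] 37 mean [0.4589 0.3514 0.0696] mid [0.4487 0.3572 0.0791] zmax 0.0997 [190. 190. 196.]
scene bars [388.4 178.6] 57 mean [ 0.5582 -0.2392  0.0232] mid [ 0.5602 -0.2417  0.0214] zmax 0.032 [169. 161. 151.]
scene bars [375.  188.7] 60 mean [ 0.552  -0.1561  0.0272] mid [ 0.554  -0.1574  0.0251] zmax 0.04 [169. 138. 107.]
```

>>> {"api": "send_rows", "payload": {"moves": [{"translation": [1,1.3,0],"turn": 0.5},{"translation": [2,2.6,0],"turn": 1},{"translation": [3,3.9,0],"turn": 1.5},{"translation": [4,5.2,0],"turn": 2},{"translation": [5,6.5,0],"turn": 2}], "claw": 0.1, "newtons": 40}}

```text
clock: 0.6
eef_pos: [0.313, -0.4583, 0.2053]
eef_rot: [-1.571, -0.0, -2.617]
force: [1.5, -0.5, 0.1]
gripper_width: 0.0572
```

>>> {"api": "send_rows", "payload": {"moves": [{"translation": [1,1.25,0],"turn": 0},{"translation": [2,2.5,0],"turn": 0},{"translation": [3,3.8,-0.5],"turn": 0},{"translation": [4,5.1,-1],"turn": 0},{"translation": [4.9,6.3,-1.5],"turn": 0}]}}

```text
clock: 1.1
eef_pos: [0.46, -0.2697, 0.1602]
eef_rot: [-1.57, 0.0, -2.62]
force: [0.4, -0.6, 0.2]
gripper_width: 0.0425
```

>>> {"api": "send_rows", "payload": {"moves": [{"translation": [1,1.25,-0.5],"turn": 0},{"translation": [2,2.5,-1],"turn": 0},{"translation": [3.08,3.79,-2],"turn": 0},{"translation": [3.08,3.79,-2],"turn": 0},{"translation": [3.08,3.79,-2],"turn": 0}]}}

```text
clock: 1.6
eef_pos: [0.5514, -0.1559, 0.0992]
eef_rot: [-1.573, -0.001, -2.617]
force: [-0.3, -1.3, 0.5]
gripper_width: 0.0421
```

```bash
python3 - <<'E'
from h import *
from rig import ctrl,cams
o=ctrl.get_obs();print(o['clock'],o['eef_pos'],o['force'],o['q'])
ims=[]
for n,x,y in(("scene",330,120),("top",330,160)):
    s=cams.snapshot(n);pickle.dump(s,open(n+'1.pkl','wb'));ims.append(cv2.resize(s['frame'][y:y+100,x:x+100,::-1],(400,400),interpolation=2))
cv2.imwrite('pics/a1.png',np.hstack(ims))
E
```

```text
1.6 [ 0.55144029 -0.15585636  0.09918872] [-0.2930761  -1.27331038  0.52341948] [ 0.38432006  0.39608969 -0.27286305  1.91771078  0.13786592  0.84810305
 -1.00586078]
```

View pics/a1.png

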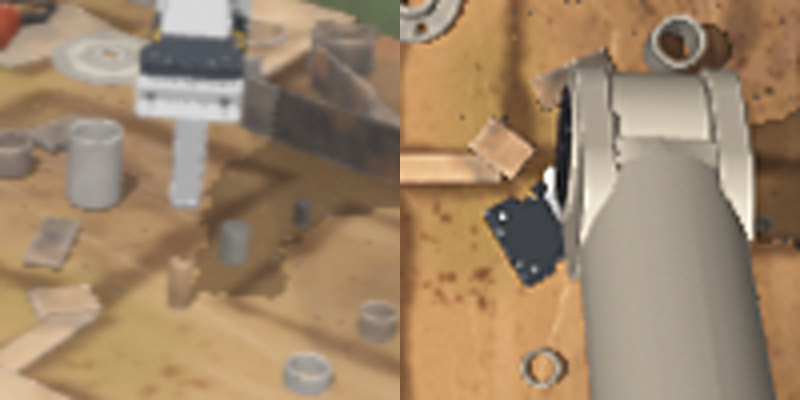

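The scene view (left half) shows the fingers at crop (185,205), directly above the brown bar end at (180,280). The top view is hidden by the arm. I'll descend.

>>> {"api": "send_rows", "payload": {"moves": [{"translation": [0,0,-1],"turn": 0},{"translation": [0,0,-1.9],"turn": 0},{"translation": [0.03,0,-2.4],"turn": 0},{"translation": [0.03,0,-2.65],"turn": 0},{"translation": [0.03,0,-2.65],"turn": 0}]}}

```text
clock: 2.2
eef_pos: [0.552, -0.1584, 0.021]
eef_rot: [-1.571, -0.001, -2.621]
force: [0.1, -0.4, 0.6]
gripper_width: 0.042
```

>>> {"api": "send_rows", "payload": {"moves": [{"translation": [0,0,0],"turn": 0},{"translation": [0,0,0],"turn": 0},{"translation": [0,0,0],"turn": 0},{"translation": [0,0,0],"turn": 0},{"translation": [0,0,0],"turn": 0}], "claw": 1, "newtons": 40}}

```text
clock: 2.7
eef_pos: [0.5528, -0.1578, 0.0216]
eef_rot: [-1.57, 0.001, -2.62]
force: [0.6, -0.3, 5.4]
gripper_width: 0.0172
```

>>> {"api": "send_rows", "payload": {"moves": [{"translation": [0,0,0.5],"turn": 0},{"translation": [0,0,1.5],"turn": 0},{"translation": [0,0,3],"turn": 0},{"translation": [-0.2,1,4.2],"turn": 0},{"translation": [-0.5,2.3,4.5],"turn": 0}]}}

```text
clock: 3.2
eef_pos: [0.5391, -0.0894, 0.1609]
eef_rot: [-1.567, 0.004, -2.623]
force: [0.5, 1.3, -0.4]
gripper_width: 0.0172
```

>>> {"api": "send_rows", "payload": {"moves": [{"translation": [-0.35,1.5,0],"turn": 0},{"translation": [-0.7,3,0],"turn": 0},{"translation": [-1.05,4.5,0],"turn": 0},{"translation": [-1.4,6,0],"turn": 0},{"translation": [-1.75,7.5,0],"turn": 0}]}}

```text
clock: 3.7
eef_pos: [0.484, 0.1379, 0.1572]
eef_rot: [-1.57, 0.001, -2.62]
force: [0.7, 0.0, -1.3]
gripper_width: 0.0176
```

Remaining: (-0.027, +0.130). Go above the socket, with the bar's underside about 30 mm clear of the mouth.

>>> {"api": "send_rows", "payload": {"moves": [{"translation": [-0.3,1.4,0],"turn": 0},{"translation": [-0.6,2.8,0],"turn": 0},{"translation": [-0.9,4.2,-0.4],"turn": 0},{"translation": [-0.9,4.33,-0.9],"turn": 0},{"translation": [-0.9,4.33,-0.9],"turn": 0}]}}

```text
clock: 4.2
eef_pos: [0.4565, 0.2665, 0.128]
eef_rot: [-1.571, -0.003, -2.617]
force: [1.0, -1.1, -1.3]
gripper_width: 0.0173
```

```bash
python3 - <<'E'
from h import *
from rig import ctrl,cams
o=ctrl.get_obs();print(o['clock'],o['eef_pos'],o['eef_rot'],o['force'],o['q'])
ims=[]
for n,x,y in(("scene",255,190),("top",190,180)):
    s=cams.snapshot(n);pickle.dump(s,open(n+'2.pkl','wb'));ims.append(cv2.resize(s['frame'][y:y+100,x:x+100,::-1],(400,400),interpolation=2))
    P=pts(s);f=s['frame'].astype(int);p=o['eef_pos']
    m=(np.hypot(P[...,0]-p[0],P[...,1]-p[1])<.03)&(P[...,2]>.085)&(P[...,2]<.16)&(s['range_z']>0)&(f[...,0]-f[...,2]>25)
    print(n,m.sum(),np.argwhere(m).mean(0) if m.sum() else '',P[m].mean(0) if m.sum() else '',P[m].min(0) if m.sum() else '',P[m].max(0) if m.sum() else '')
cv2.imwrite('pics/a2.png',np.hstack(ims))
E
```

```text
4.2 [0.45648366 0.26652426 0.1280376 ] [-1.57097710e+00 -2.50579970e-03 -2.61705342e+00] [ 1.01732962 -1.12612102 -1.25904482] [-0.22150366  0.32012956 -0.50677637  1.98119483  0.19697738  0.89029442
 -1.87800433]
scene 39 [247.87179487 301.94871795] [0.45188892 0.27079603 0.11562522] [0.44139676 0.26289101 0.10680997] [0.45903643 0.27592918 0.13095997]
top 0
```

View pics/a2.png

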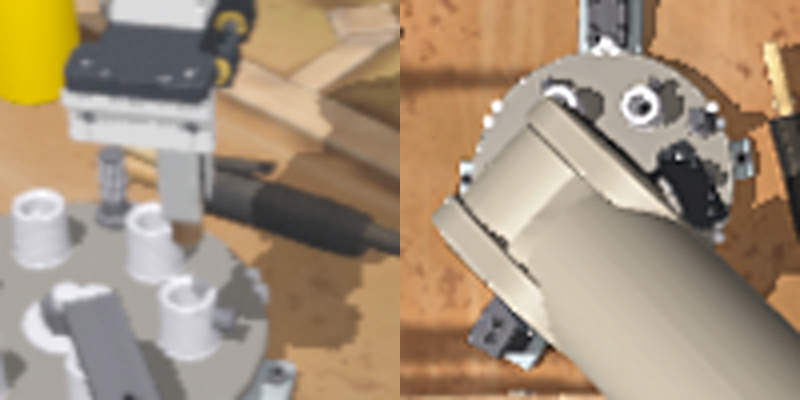

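>>> {"api": "send_rows", "payload": {"moves": [{"translation": [-0.03,0.05,-0.6],"turn": 0},{"translation": [-0.03,0.05,-1.1],"turn": 0},{"translation": [-0.03,0.05,-1.3],"turn": 0},{"translation": [-0.03,0.05,-1.4],"turn": 0},{"translation": [-0.03,0.05,-1.45],"turn": 0}]}}

```text
clock: 4.8
eef_pos: [0.4572, 0.2674, 0.0856]
eef_rot: [-1.571, -0.0, -2.62]
force: [0.5, -0.2, -0.2]
gripper_width: 0.0173
```

>>> {"api": "send_rows", "payload": {"moves": [{"translation": [0,0,-0.08],"turn": 0},{"translation": [0,0,-0.16],"turn": 0},{"translation": [0,0,-0.2],"turn": 0},{"translation": [0,0,-0.2],"turn": 0}]}}

```text
clock: 5.2
eef_pos: [0.457, 0.2677, 0.0795]
eef_rot: [-1.571, -0.0, -2.62]
force: [0.4, 0.1, -0.7]
gripper_width: 0.0172
```

>>> {"api": "send_rows", "payload": {"moves": [{"translation": [0,0,-0.05],"turn": 0},{"translation": [0,0,-0.1],"turn": 0},{"translation": [0,0,-0.13],"turn": 0},{"translation": [0,0,-0.13],"turn": 0}]}}

```text
clock: 5.6
eef_pos: [0.4571, 0.2678, 0.0756]
eef_rot: [-1.571, 0.0, -2.62]
force: [1.0, -0.0, 0.3]
gripper_width: 0.0172
```

>>> {"api": "send_rows", "payload": {"moves": [{"translation": [0,0,-0.03],"turn": 0},{"translation": [0,0,-0.06],"turn": 0},{"translation": [0,0,-0.1],"turn": 0},{"translation": [0,0,-0.1],"turn": 0}]}}

```text
clock: 6.0
eef_pos: [0.4572, 0.2678, 0.0726]
eef_rot: [-1.571, 0.0, -2.62]
force: [3.7, 1.1, -0.9]
gripper_width: 0.0171
```

>>> {"api": "send_rows", "payload": {"moves": [{"translation": [0,0,-0.03],"turn": 0},{"translation": [0,0,-0.06],"turn": 0},{"translation": [0,0,-0.06],"turn": 0}]}}

```text
clock: 6.3
eef_pos: [0.4571, 0.2677, 0.0708]
eef_rot: [-1.571, 0.0, -2.62]
force: [3.7, 1.4, 0.3]
gripper_width: 0.0173
```

>>> {"api": "send_rows", "payload": {"moves": [{"translation": [0,0,0],"turn": 0},{"translation": [0,0,0],"turn": 0},{"translation": [0,0,0],"turn": 0},{"translation": [0,0,0.5],"turn": 0},{"translation": [0,0,1.1],"turn": 0}], "claw": 0.3}}

```text
clock: 6.8
eef_pos: [0.4564, 0.2675, 0.1045]
eef_rot: [-1.571, -0.002, -2.619]
force: [0.7, -0.4, 0.4]
gripper_width: 0.033
```

>>> {"api": "send_rows", "payload": {"moves": [{"translation": [0,0,0],"turn": 0},{"translation": [0,0,0],"turn": 0},{"translation": [0,0,0],"turn": 0},{"translation": [0,0,0],"turn": 0},{"translation": [0,0,0],"turn": 0}], "claw": 1, "newtons": 20}}

```text
clock: 7.3
eef_pos: [0.4567, 0.2675, 0.1035]
eef_rot: [-1.571, -0.001, -2.62]
force: [-0.2, -0.3, -0.0]
gripper_width: 0.0004
```

```bash
python3 - <<'E'
from h import *
from rig import ctrl,cams
o=ctrl.get_obs();print(o['clock'],o['eef_pos'],o['force'],o['gripper_width'])
s=cams.snapshot("scene");P=pts(s);f=s['frame'].astype(int)
m=(np.hypot(P[...,0]-.457,P[...,1]-.268)<.025)&(P[...,2]>.06)&(P[...,2]<.13)&(s['range_z']>0)&(f[...,0]-f[...,2]>25)
print(m.sum(),P[m].mean(0),P[m].max(0))
cv2.imwrite('pics/a3.png',cv2.resize(s['frame'][190:290,235:335,::-1],(600,600),interpolation=2))
E
```

```text
7.3 [0.45673393 0.26754712 0.1034638 ] [-0.23247951 -0.29952896 -0.01155597] 0.00041738693743957785
76 [0.45486021 0.27173647 0.0814958 ] [0.4653646  0.27757598 0.11539467]
```

View pics/a3.png

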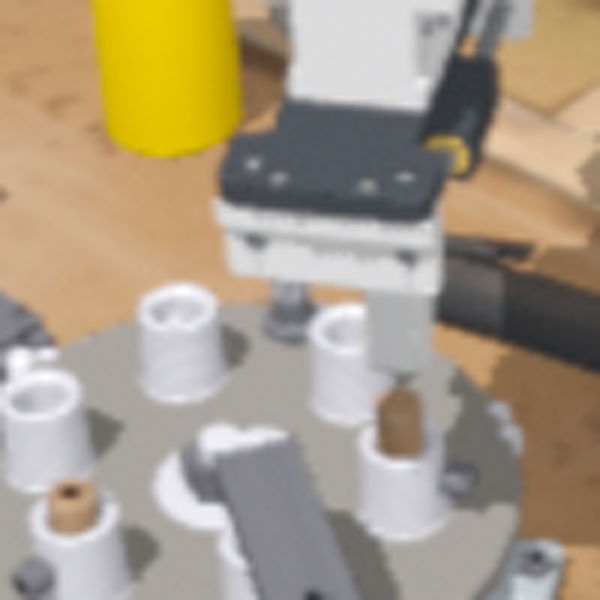

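The bar stands upright in the socket at about (400,420), roughly 20 mm proud, with the shut fingers above it. Now I'll press in small steps.

>>> {"api": "send_rows", "payload": {"moves": [{"translation": [0,0,-0.2],"turn": 0},{"translation": [0,0,-0.37],"turn": 0},{"translation": [0,0,-0.45],"turn": 0},{"translation": [0,0,-0.5],"turn": 0}]}}

```text
clock: 7.75
eef_pos: [0.4568, 0.2676, 0.0884]
eef_rot: [-1.571, -0.001, -2.619]
force: [-0.2, -0.1, 1.5]
gripper_width: 0.0003
```

>>> {"api": "send_rows", "payload": {"moves": [{"translation": [0,0,-0.03],"turn": 0},{"translation": [0,0,-0.06],"turn": 0}]}}

```text
clock: 7.95
eef_pos: [0.4572, 0.2678, 0.0873]
eef_rot: [-1.571, 0.001, -2.62]
force: [0.1, -0.7, 4.3]
gripper_width: 0.0005
```

>>> {"api": "send_rows", "payload": {"moves": [{"translation": [0,0,-0.03],"turn": 0},{"translation": [0,0,-0.06],"turn": 0}]}}

```text
clock: 8.15
eef_pos: [0.4573, 0.2678, 0.0855]
eef_rot: [-1.571, 0.001, -2.62]
force: [0.0, -0.1, 4.2]
gripper_width: 0.0005
```

>>> {"api": "send_rows", "payload": {"moves": [{"translation": [0,0,-0.03],"turn": 0},{"translation": [0,0,-0.06],"turn": 0}]}}

```text
clock: 8.35
eef_pos: [0.4572, 0.2678, 0.0836]
eef_rot: [-1.571, 0.001, -2.62]
force: [0.9, 0.0, 5.9]
gripper_width: 0.0007
```

>>> {"api": "send_rows", "payload": {"moves": [{"translation": [0,0,-0.03],"turn": 0},{"translation": [0,0,-0.06],"turn": 0}]}}

```text
clock: 8.55
eef_pos: [0.4577, 0.2678, 0.0823]
eef_rot: [-1.57, 0.001, -2.62]
force: [-0.7, -3.4, 21.5]
gripper_width: 0.0005
```

>>> {"api": "send_rows", "payload": {"moves": [{"translation": [0,0,0.3],"turn": 0},{"translation": [0,0,0.8],"turn": 0.5},{"translation": [0.3,-0.1,1.5],"turn": 1.5},{"translation": [0.8,-0.4,2],"turn": 2.5},{"translation": [1.2,-0.6,2],"turn": 3.5}], "claw": 0.3}}

```text
clock: 9.05
eef_pos: [0.4943, 0.2498, 0.1439]
eef_rot: [-1.569, 0.002, -2.125]
force: [0.5, -0.4, -0.8]
gripper_width: 0.0327
```

>>> {"api": "send_rows", "payload": {"moves": [{"translation": [0.6,-0.3,0],"turn": 1},{"translation": [1.2,-0.6,0],"turn": 2},{"translation": [1.8,-0.8,0],"turn": 3},{"translation": [2.2,-1,0],"turn": 4},{"translation": [2.45,-1.07,0],"turn": 5}]}}

```text
clock: 9.55
eef_pos: [0.5672, 0.2167, 0.1416]
eef_rot: [-1.571, -0.0, -1.428]
force: [0.1, -0.1, 0.4]
gripper_width: 0.033
```

>>> {"api": "send_rows", "payload": {"moves": [{"translation": [0,0,0],"turn": 1},{"translation": [0,0,0],"turn": 2},{"translation": [0,0,0],"turn": 2.75},{"translation": [0,0,0],"turn": 2.75}]}}

```text
clock: 9.95
eef_pos: [0.5662, 0.2174, 0.1415]
eef_rot: [-1.572, 0.001, -1.047]
force: [0.4, -0.5, 0.8]
gripper_width: 0.0333
```

```bash
python3 - <<'E'
from h import *
from rig import ctrl,cams
o=ctrl.get_obs();print(o['clock'],o['eef_pos'],o['eef_rot'],o['force'],o['gripper_width'],o['q'])
ims=[]
for n,x,y in(("scene",230,190),("top",190,170)):
    s=cams.snapshot(n);P=pts(s);f=s['frame'].astype(int);
    for nm,c in(('new',(.457,.268)),('done',(.517,.373))):
        m=(np.hypot(P[...,0]-c[0],P[...,1]-c[1])<.018)&(P[...,2]>.05)&(P[...,2]<.1)&(s['range_z']>0)&(f[...,0]-f[...,2]>25)
        if m.sum():print(n,nm,m.sum(),P[m].mean(0),P[m].max(0))
    ims.append(cv2.resize(s['frame'][y:y+100,x:x+100,::-1],(400,400),interpolation=2))
cv2.imwrite('pics/a4.png',np.hstack(ims))
E
```

```text
9.95 [0.56621579 0.21740234 0.14152467] [-1.57152247e+00  5.18372892e-04 -1.04697537e+00] [ 0.35359396 -0.47243944  0.76156568] 0.03331812751093091 [ 0.12194155  0.488721   -0.77867703  1.78765349  0.39444225  1.02876092
 -0.28264618]
scene new 71 [0.45689858 0.27049996 0.07779205] [0.47234757 0.27721348 0.08521388]
scene done 66 [0.51821281 0.3734361  0.07441758] [0.5302351  0.38024904 0.08015356]
top new 27 [0.45801365 0.26991612 0.0783496 ] [0.46577545 0.27974358 0.08634069]
top done 23 [0.51993375 0.37272255 0.07542546] [0.52907778 0.38153566 0.08284479]
```

View pics/a4.png

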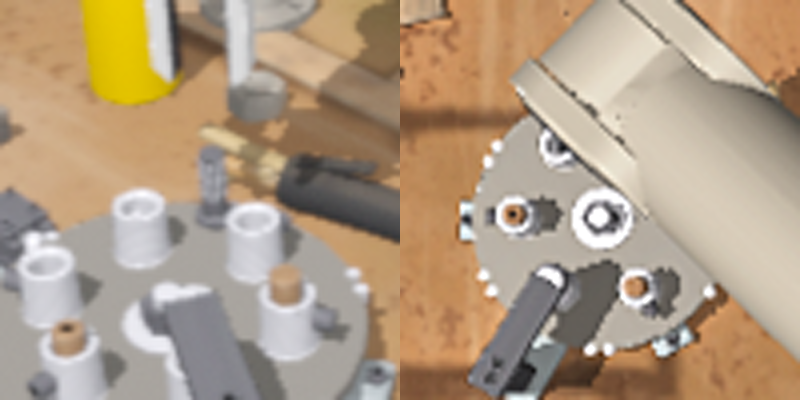

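Both views show the new bar upright in its socket, about 4 mm higher than bar_done, and the fingers are over the post. I'll descend and grip the post.

>>> {"api": "send_rows", "payload": {"moves": [{"translation": [0,0,-0.8],"turn": 0},{"translation": [0,0,-1.7],"turn": 0},{"translation": [0,0,-2.2],"turn": 0},{"translation": [0,0,-2.7],"turn": 0},{"translation": [0,0,-2.9],"turn": 0}]}}

```text
clock: 10.55
eef_pos: [0.5661, 0.2176, 0.0536]
eef_rot: [-1.572, 0.0, -1.049]
force: [0.3, 0.1, -0.5]
gripper_width: 0.0327
```

>>> {"api": "send_rows", "payload": {"moves": [{"translation": [0,0,0],"turn": 0},{"translation": [0,0,0],"turn": 0},{"translation": [0,0,0],"turn": 0},{"translation": [0,0,0],"turn": 0}], "claw": 1, "newtons": 20}}

```text
clock: 10.95
eef_pos: [0.567, 0.2179, 0.0555]
eef_rot: [-1.569, -0.0, -1.049]
force: [0.7, 1.2, 4.2]
gripper_width: 0.015
```

>>> {"api": "send_rows", "payload": {"moves": [{"translation": [-0.127,-0.066,0],"turn": -0.312},{"translation": [-0.253,-0.132,0],"turn": -0.625},{"translation": [-0.385,-0.187,0],"turn": -0.94},{"translation": [-0.516,-0.241,0],"turn": -1.25}]}}

```text
clock: 11.35
eef_pos: [0.5515, 0.2109, 0.0555]
eef_rot: [-1.569, 0.0, -1.225]
force: [1.9, 4.1, 0.6]
gripper_width: 0.0148
```

>>> {"api": "send_rows", "payload": {"moves": [{"translation": [-0.272,-0.085,0],"turn": -0.625},{"translation": [-0.55,-0.147,0],"turn": -1.25},{"translation": [-0.833,-0.184,0],"turn": -1.875},{"translation": [-1.117,-0.197,0],"turn": -2.5}]}}

```text
clock: 11.75
eef_pos: [0.5182, 0.2056, 0.0555]
eef_rot: [-1.568, 0.002, -1.576]
force: [4.0, 7.7, -3.8]
gripper_width: 0.015
```

>>> {"api": "send_rows", "payload": {"moves": [{"translation": [-0.285,0.012,0],"turn": -0.625},{"translation": [-0.567,0.05,0],"turn": -1.25},{"translation": [-0.845,0.111,0],"turn": -1.875},{"translation": [-1.117,0.197,0],"turn": -2.5}]}}

```text
clock: 12.15
eef_pos: [0.4852, 0.2123, 0.0555]
eef_rot: [-1.569, 0.004, -1.925]
force: [9.2, 10.3, -9.9]
gripper_width: 0.0149
```

>>> {"api": "send_rows", "payload": {"moves": [{"translation": [-0.132,0.07,0],"turn": -0.312},{"translation": [-0.264,0.129,0],"turn": -0.625},{"translation": [-0.39,0.2,0],"turn": -0.94},{"translation": [-0.516,0.271,0],"turn": -1.25},{"translation": [-0.516,0.271,0],"turn": -1.25}]}}

```text
clock: 12.65
eef_pos: [0.4696, 0.2202, 0.0555]
eef_rot: [-1.57, 0.004, -2.097]
force: [7.4, 5.8, -6.2]
gripper_width: 0.0149
```

>>> {"api": "send_rows", "payload": {"moves": [{"translation": [0,0,0],"turn": 0},{"translation": [0,0,0],"turn": 0},{"translation": [0,0,0],"turn": 0},{"translation": [0,0,0.8],"turn": 0},{"translation": [0,0,1.8],"turn": 0}], "claw": 0.3}}

```text
clock: 13.15
eef_pos: [0.4674, 0.218, 0.1083]
eef_rot: [-1.573, -0.002, -2.096]
force: [0.5, -0.7, 0.6]
gripper_width: 0.0325
```

>>> {"api": "send_rows", "payload": {"moves": [{"translation": [0.3,-1,1],"turn": 0},{"translation": [0.6,-2.5,2],"turn": 0},{"translation": [1,-4,3],"turn": 0},{"translation": [1,-5.5,3],"turn": 0},{"translation": [1,-6.5,3],"turn": 0}]}}

```text
clock: 13.65
eef_pos: [0.4989, 0.0201, 0.1999]
eef_rot: [-1.569, 0.0, -2.098]
force: [-0.4, 0.9, -0.1]
gripper_width: 0.033
```

```bash
python3 - <<'E'
from h import *
from rig import ctrl,cams
o=ctrl.get_obs();print(o['clock'],o['eef_pos'],o['force'])
ims=[]
c=np.array([.5177,.303])
for n,x,y in(("scene",205,200),("top",190,170)):
    s=cams.snapshot(n);P=pts(s);z=P[...,2]
    m=(np.hypot(*(P[...,:2]-c).transpose(2,0,1))<.125)&(z>.058)&(z<.1)&(s['range_z']>0)
    k,l,st,ce=cv2.connectedComponentsWithStats(m.astype(np.uint8),connectivity=4)
    for i in range(1,k):
        if st[i,4]>5:
            q=P[l==i];d=q.mean(0)[:2]-c;print(n,st[i,4],q.mean(0).round(4),'r',np.hypot(*d).round(4),'ang',np.degrees(np.arctan2(d[1],d[0])).round(1),'zmax',q[:,2].max().round(4))
    ims.append(cv2.resize(s['frame'][y:y+100,x:x+130,::-1],(400,308),interpolation=2))
cv2.imwrite('pics/a5.png',np.hstack(ims))
E
```

```text
13.65 [0.49893402 0.02014051 0.19994383] [-0.4426615   0.89214614 -0.08291088]
scene 111 [0.5778 0.2661 0.0646] r 0.0705 ang -31.6 zmax 0.0698
scene 111 [0.5169 0.2324 0.0645] r 0.0706 ang -90.7 zmax 0.0694
scene 85 [0.4664 0.2201 0.074 ] r 0.0975 ang -121.7 zmax 0.0861
scene 147 [0.5763 0.3387 0.0689] r 0.0686 ang 31.3 zmax 0.0801
scene 128 [0.457  0.2687 0.0645] r 0.0698 ang -150.5 zmax 0.0695
scene 174 [0.5165 0.3743 0.0689] r 0.0714 ang 91.0 zmax 0.0802
scene 36 [0.4591 0.3513 0.0697] r 0.0759 ang 140.5 zmax 0.0997
top 72 [0.5799 0.3381 0.07  ] r 0.0714 ang 29.4 zmax 0.0921
top 43 [0.5776 0.2665 0.0673] r 0.0701 ang -31.3 zmax 0.0754
top 69 [0.519  0.3731 0.0689] r 0.0701 ang 88.9 zmax 0.0839
top 42 [0.5171 0.2348 0.0658] r 0.0682 ang -90.5 zmax 0.0758
top 11 [0.5159 0.3036 0.0622] r 0.0019 ang 161.5 zmax 0.0679
top 22 [0.4683 0.2194 0.0828] r 0.0971 ang -120.6 zmax 0.0917
top 6 [0.4644 0.3267 0.0961] r 0.0583 ang 156.1 zmax 0.0986
top 48 [0.4551 0.269  0.0658] r 0.0712 ang -151.4 zmax 0.075
top 11 [0.4528 0.3284 0.0735] r 0.0697 ang 158.6 zmax 0.0999
```

View pics/a5.png

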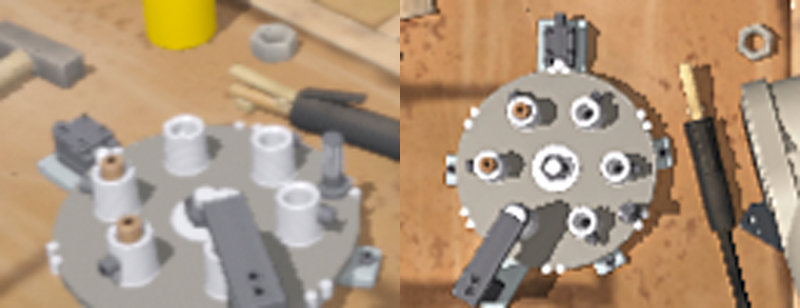

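```bash
python3 -c "
from rig import ctrl
print(ctrl.job_done())"
```

```text
the job is handed in; nothing more can be done
None
```

The drill jig is loaded and turned one click, and the job was handed in at about 14 s on the robot's clock.

- **Loading:** I gripped the rust-brown bar end and lowered it into the loading socket. I then pushed it down with shut fingers. It slid at 4–6 N, then stopped firm with its top about 82 mm above the table, where the reading rose to 21.5 N. That was above the 15 N needed and below the 25 N limit, and I stopped there. I read the force only at the end of each step, so I did not see a distinct bump as it passed the plunger. Its depth is well past the plunger's range.
- **Turning:** I gripped the post, swung it 60° clockwise along its arc and let go. Wrist force stayed under about 20 N.

Last checks after backing off:
- **Dial angle:** The post and the visible sockets measured 60° of turn to within about 1°, well inside the notch's pull. I did not see the ball in its notch directly.
- **Bars:** The two bars that were already in the jig stayed down in their sockets. The new bar is hidden under the bridge arm in both views, so I could not look at it there. Before the turn it stood about 14 mm above the socket's mouth, which clears the bridge by about 6 mm.
- **Other objects:** The nut and torch by the jig looked undisturbed, but I did not measure them. I did not look again at the other loose bar ends or at the second nut.

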